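# Take the red desk tray off its keyhole studs

### The arm

A 6-joint arm with a two-finger parallel gripper is mounted at the origin on the work surface. World frame = base frame: x ahead of the robot, y to its left, z up, the work surface at z = 0. Lengths are in m, angles in rad, forces in N, time in s.
With the tool pointing down it reaches from about 0.275 to 0.85 m from the base axis. Payload 5.2 kg.
Tool frame: the origin (TCP) lies midway between the tips of the shut fingers; the grasp point (between the pads) lies r.grasp_offset behind it (r.grasp_offset is the distance from the TCP to the grasp point, in m); z points along the fingers, y is the direction in which the jaws open and shut (so a half turn about z gives the same grasp; the last joint's range is limited). The gripper opens to 85 mm and grips with 20 to 120 N. Pads are 22 mm wide; open, the fingers measure 114 mm over their backs; the gripper's body (76 mm by 85 mm) begins 54 mm behind the grasp point. The pads swing forward as they close: fully open they stand 13 mm farther back than shut.
Start: joints at [0.971, 0.259, 1.535, -0, 1.348, -0.203], TCP at [0.213, 0.507, 0.231] pointing down, gripper open.
Joint ranges: [-3.14, 3.14], [-0.91, 2.08], [0.19, 2.58], [-1.22, 4.36], [0.22, 2.71], [-3.12, 3.12]. Speed limits (rad/s): [2.57, 2.57, 3.14, 3.14, 3.14, 3.14].

### API

Orientations are given as a unit quaternion [w, x, y, z].
In Python, from workcell import r, optics, nets gives the robot as it stands.
- The arm moves only by the tool drive_tool, never from a script. Its argument "commands" is a list of rows, each a list of 5 numbers: the shift along the world's x, y, z in units of 30 mm (1.0 is 30 mm), then the turn about the world's z in units of 5 degrees (1.0 is 5 degrees), then the finger opening in mm, from 0 to 85.4. A call has 1 to 20 rows; each row shifts and turns the commanded pose from where the row before left it; what a row does not reach is not made up. A row lasts 1/8 s, in which the tool goes at most 62.5 mm and 10.7 degrees, less where a joint would pass 70% of its speed; a pose out of reach is approached as far as the arm can. A call is refused whole if a number of a shift passes 1 or a number of a turn 1, either way. A call with a gripper value outside its range is refused whole. The fingers move at their own pace and stop on an object; the grip force is fixed at half the most. Time passes only in rows, so rows that do not move let the fingers close. It gives the time, the measured TCP pose, the force and the opening at its end, in the units of the state.
- r.get_obs(): the state, without advancing time (a new reading comes with each control period).
- optics.grab_frame(name): name is "side" or "top"; returns a dict with "image" (420x560x3 uint8, blue, green, red), "depth" (420x560 float32, m along the optical axis (not along the pixel's ray), 0 where there is no reading), "K" (3x3 intrinsics, pixels), "extrinsics" (4x4, takes a point from camera to world coordinates). Camera axes: x right, y down, z forward; pixel columns grow to the right and rows downward; lengths in m; the calibration is good to about 2 mm. A picture is of the moment at which its call begins.
- r.hand_in(): hands the job in, once; it reports no verdict.
Trained networks look in the newest picture that a camera, given by its name, has taken for a name from the list of things; names that differ only in an ending like _2 or _b are one class to them, and where a whole thing is asked for, a point or a joint stands for the part that bears it (a point fixed in the world has none). Each returns a list of dicts, best first, with "conf" (0 to 1); they miss things now and then, are a little off and sometimes report something else, mostly with a low value. They report only what shows in the picture. A call takes as long as a camera call.
- nets.regions_of(camera, label): "mask" (420x560 bool, what is visible of it) and "rect" ([left, top, width, height] in pixels, round what is visible of it).
- nets.pinpoint(camera, label): "xy" ([column, row] in pixels: a listed point, or the origin of a listed thing).
The state is a dict: "time": time; "joints": joint angles; "qvel": joint speeds; "tau": joint torques, N m; "tcp_pos": TCP position; "eef_rot": TCP orientation; "force": force on the tool from outside, world axes, zero at the start; "torque": the same for the moment, N m; "grip_width": finger opening in m.
Only numpy, scipy, OpenCV 4.12 (cv2) and the standard library are available. Lean on these libraries where they do the work, as an engineer would, in place of code of your own. Each camera call takes 0.05 s, during which the arm holds its last target. There are 200 camera calls.

### The job

In the calligraphy studio two desk trays hang by keyhole slots on the studs of a low wooden board. Take the red one down: slide it straight up until the stud heads are in the wide ends of its slots, draw it forward off the studs, and stand it gently upright in the middle of the blue felt pad, then let go. Leave the black tray hanging where it is.

Things in the scene. Friction and masses are not known exactly. Their poses are not given: they have to be found in the camera images.
- red_tray: Red tray (all sizes in mm), ~250 g, 150 wide (y) x 51 deep (x) x 165 high. Origin: centre of underside; z up, +x its open front. Back plate x -25.5 to -19.5, to z 112, two keyholes; shallow tray in front, walls to z 22. Grip tab on the plate: 32 wide (y +-16), 12 thick (x -25.5 to -13.5), up to z 165; while it hangs the tab stands free 50 above the board. Hangs loosely, leaning 1-3 degrees; stands stably.
- black_tray: Black tray (mm), same shape as the red one, hanging beside it (they may be swapped); stays. Both trays' keyholes: centred at y = -45 and +45; narrow slot 15 wide, z 68 to 94, its top resting on the stud; below it the wide end, 36 wide, z 26 to 68. The stud heads pass through the wide ends when the tray is raised 32 to 52 from hanging (middle 42). Origin, axes as red.
- board: Fixed upright wood board (mm), 400 wide (y), 20 thick (x), 155 high; foot 110 deep, 16 high. Origin: centre of underside; +x: where its studded face looks, away from the robot. Studs along +x at y -140, -50, 50, 140, z 129: shaft dia 10, brass head dia 22, ending at x 24. Trays hang with origins at x 35-37, y +-95, z 40, facing +x, fronts at x 63; off the studs once moved 20 along +x.
- felt_pad: Blue felt pad (mm) fixed flat on the table, 200 (x) x 240 (y) x 3 thick, where the red tray is to stand. Origin: centre of its underside, on the table; its top is 3 above that; z up.

How it is judged:
On the way, in this order (a step that is already met when the one before it is completed fails the run):
1. the red tray is slid up at least 29 mm, to the wide ends of its slots, while still on the studs (z of red_tray in the frame of board above 0.069 m and x of red_tray in the frame of board below 0.057 m), for 0.04 s.
2. the red tray is drawn forward off the studs (x of red_tray in the frame of board above 0.065 m), for 0.04 s.
At the end, for the whole second after the job is handed in: The red tray stands at rest on its underside on the felt pad, its origin within 70 mm of the pad's centre seen from above, upright within 10 degrees, either way round or at any yaw, and released. The black tray still hangs within 20 mm of where it was (horizontal distance between red_tray and felt_pad below 0.07 m and height (world z) of red_tray between -0.003 and 0.012 m and angle between each of red_tray, black_tray's own z axis and vertical below 0.17 rad and linear speed of red_tray below 0.03 m/s and distance of black_tray from where it was at the start of the episode below 0.02 m); the robot touches nothing.
It fails at once if the black tray is shifted by more than 30 mm (distance of black_tray from where it was at the start of the episode above 0.03 m).
It fails at once if the red tray is dropped onto the table or pad (faster than 0.8 m/s near the table) (linear speed of red_tray above 0.8 m/s and height (world z) of red_tray below 0.06 m).
It also fails if it takes over 43 s, if anything falls off the work surface, if the arm or the gripper's body presses on something with over 40 N, if the wrist force passes 120 N, or if a joint passes its speed limit or range.

## Working session

There is one attempt and no reset: what is moved stays moved. The work goes in short steps, Python scripts to look and compute and a tool call to move; the robot and the scene stay as the last step left them, time stands still between calls to the robot, and variables do not carry over. Pictures are saved under pics/ and viewed, about 8 in all and at most 12, crops included, and the job is handed in when it is done.

Besides the shell and the picture viewer there is one more tool, called by a JSON object that holds its "fn" and its "kwargs", one argument or row to a line. drive_tool: Moves the arm, as the interface text tells. Its arguments: {"type":"object","properties":{"commands":{"type":"array"}},"required":["commands"]}

```bash
mkdir -p pics; cat > h.py <<'E'
import numpy as np, cv2
from workcell import r, optics, nets
def cloud(f):
    d=f["depth"];K=f["K"];v,u=np.mgrid[:420,:560]
    P=np.stack([(u-K[0,2])/K[0,0]*d,(v-K[1,2])/K[1,1]*d,d],-1)
    return P@f["extrinsics"][:3,:3].T+f["extrinsics"][:3,3]
E
python3 - <<'E'
from h import *
ims=[]
for c in ("side","top"):
    f=optics.grab_frame(c);P=cloud(f);ims.append(f["image"]);print(c,f["extrinsics"][:3].round(2).tolist())
    for n in ("red_tray","black_tray","board","felt_pad"):
        for q in nets.regions_of(c,n)[:2]:
            m=q["mask"]&(f["depth"]>0);X=P[m]
            print(n,round(q["conf"],2),q["rect"],np.percentile(X,[2,50,98],axis=0).round(3).tolist() if len(X) else 0)
cv2.imwrite("pics/a.png",cv2.resize(np.hstack(ims),(800,300)))
o=r.get_obs();print(o["time"],o["eef_rot"],o["tcp_pos"],o["grip_width"],r.grasp_offset)
E
```

```text
side [[0.74, -0.4, 0.54, -0.12], [-0.67, -0.44, 0.6, -0.71], [-0.0, -0.8, -0.59, 0.76]]
red_tray 0.8 [173.6, 117.4, 14.8, 19.2] [[0.452, 0.27, 0.154], [0.459, 0.284, 0.182], [0.472, 0.303, 0.206]]
black_tray 0.93 [235.7, 137.5, 12.9, 17.5] [[0.513, 0.091, 0.157], [0.518, 0.104, 0.184], [0.528, 0.12, 0.206]]
board 0.67 [138.1, 129.1, 148.6, 105.7] [[0.387, 0.002, 0.007], [0.467, 0.164, 0.07], [0.536, 0.367, 0.157]]
felt_pad 0.67 [294.7, 249.6, 148.4, 114.9] [[0.392, -0.437, 0.0], [0.487, -0.327, 0.004], [0.597, -0.199, 0.006]]
top [[0.03, -0.99, 0.12, 0.43], [-1.0, -0.03, 0.0, -0.01], [0.0, -0.12, -0.99, 0.79]]
red_tray 0.68 [53.2, 211.6, 103.9, 44.4] [[0.439, 0.222, 0.042], [0.483, 0.281, 0.063], [0.52, 0.355, 0.207]]
black_tray 0.89 [162.2, 184.3, 87.1, 38.9] [[0.499, 0.049, 0.042], [0.533, 0.107, 0.128], [0.578, 0.187, 0.207]]
board 0.71 [32.4, 186.1, 244.4, 105.7] [[0.381, 0.007, 0.014], [0.459, 0.19, 0.027], [0.539, 0.369, 0.157]]
felt_pad 0.97 [354.7, 183.1, 135.7, 107.8] [[0.395, -0.432, 0.001], [0.495, -0.314, 0.004], [0.597, -0.197, 0.007]]
0.5 [-1.91701573e-05  1.97087417e-01  9.80385918e-01 -3.82909920e-05] [0.21252195 0.50725708 0.23127124] 0.08521663970757841 0.0187
```

View pics/a.png

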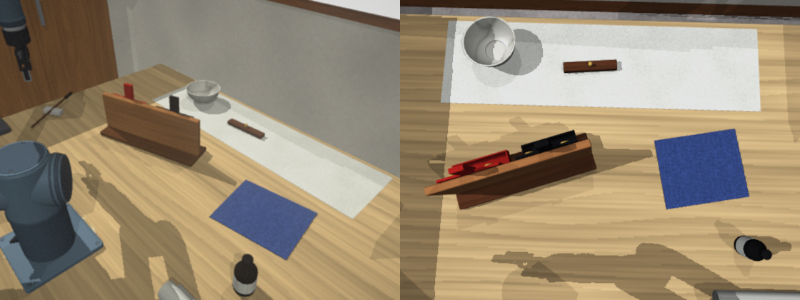

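The picture shows the red tray hanging left (top view, about column 480 of the montage), the black one to its right, and the pad at right (700,168). Next I refine the tab, the board yaw and the pad.

```bash
python3 - <<'E'
from h import *
f=optics.grab_frame("top");P=cloud(f);z=P[...,2]
T={}
for n in ("red_tray","black_tray"):
    m=nets.regions_of("top",n)[0]["mask"]&(f["depth"]>0)
    X=P[m&(z>.196)];T[n]=X
    print(n,len(X),cv2.minAreaRect(X[:,:2].astype(np.float32)*1000),X[:,2].max())
a=(z>.148)&(z<.16)&(P[...,0]>.35)&(P[...,0]<.6)&(P[...,1]>-.05)&(P[...,1]<.42)
a=cv2.morphologyEx(a.astype(np.uint8),cv2.MORPH_OPEN,np.ones((3,3)))
B=P[a>0];print("board top",len(B),cv2.minAreaRect(B[:,:2].astype(np.float32)*1000))
v=np.linalg.svd(B[:,:2]-B[:,:2].mean(0),full_matrices=False)[2][0];v*=np.sign(v[1])
x=np.array([v[1],-v[0]]);print("yaw",np.degrees(np.arctan2(x[1],x[0])))
c=np.array(cv2.minAreaRect(B[:,:2].astype(np.float32))[0])
for n in T:print(n,"board frame",((T[n][:,:2]-c)@np.c_[x,v]).min(0),((T[n][:,:2]-c)@np.c_[x,v]).max(0))
for yy in (-95,95): print("expected tab centre (lean 0)",c+x*.0165+v*yy/1000)
m=nets.regions_of("top","felt_pad")[0]["mask"]&(abs(z)<.012)
print("pad",cv2.minAreaRect(P[m][:,:2].astype(np.float32)*1000))
cv2.imwrite("pics/b.png",cv2.resize(f["image"][150:310,20:300],(800,457)))
E
```

```text
red_tray 211 ((463.18707275390625, 289.48638916015625), (12.751964569091797, 33.11320495605469), 18.789608001708984) 0.20839986784883324
black_tray 189 ((523.1849365234375, 109.28099060058594), (12.548558235168457, 32.064361572265625), 18.584095001220703) 0.20780012217274435
board top 3502 ((481.55511474609375, 195.0002899169922), (34.192344665527344, 398.27557373046875), 18.421428680419922)
yaw 18.39141564356759
red_tray board frame [0.00598442 0.07892418] [0.01880263 0.11201587]
black_tray board frame [ 0.00617216 -0.11051825] [ 0.01876972 -0.07846178]
expected tab centre (lean 0) [0.52718546 0.11005849]
expected tab centre (lean 0) [0.46723916 0.29035391]
pad ((496.9365234375, -316.20361328125), (200.4341583251953, 244.24119567871094), 10.167494773864746)
```

View pics/b.png

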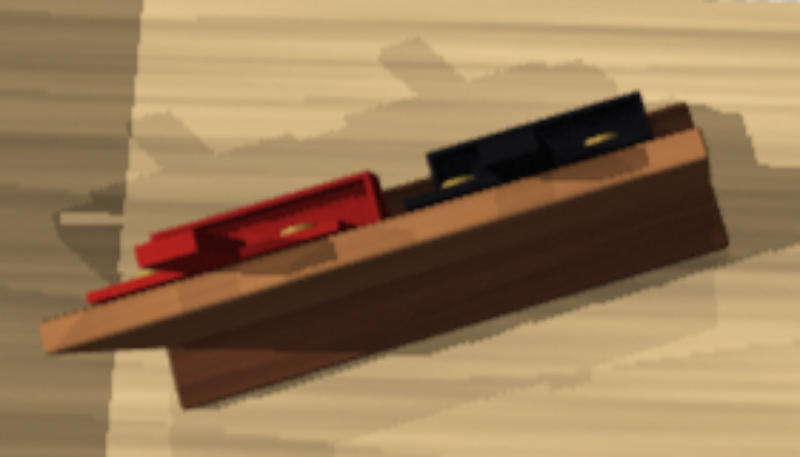

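Clear picture: red tab at about (170,240) of the crop, touching nothing else. The measured tabs are 12.7 x 33 mm and 190 mm apart, with tops near 0.205, so they match the given sizes. Moving above the red tab, jaws along board x.

{"fn": "drive_tool", "kwargs": {
  "commands": [
    [0.835,-0.726,0,-0.974,60],
    [0.835,-0.726,0,-0.974,60],
    [0.835,-0.726,0,-0.974,60],
    [0.835,-0.726,0,-0.974,60],
    [0.835,-0.726,0,-0.974,60],
    [0.835,-0.726,0,-0.974,60],
    [0.835,-0.726,0,-0.974,60],
    [0.835,-0.726,0,-0.974,60],
    [0.835,-0.726,0,-0.974,60],
    [0.835,-0.726,0,-0.974,60],
    [0,0,0,0,60],
    [0,0,0,0,60]
  ]
}}

```text
time: 2.2
tcp_pos: [0.4626, 0.2896, 0.2312]
eef_rot: [-0.0, 0.584, 0.812, -0.0]
force: [-0.2, -0.1, 0.1]
grip_width: 0.0601
```

```bash
python3 - <<'E'
from h import *
o=r.get_obs();q=o["eef_rot"];print(o["tcp_pos"],o["grip_width"],o["force"])
w,x,y,z=q;jy=np.array([2*(x*y-w*z),1-2*(x*x+z*z)]);print("jaw",np.degrees(np.arctan2(jy[1],jy[0])))
f=optics.grab_frame("side");cv2.imwrite("pics/c.png",cv2.resize(f["image"][20:230,100:300],(571,600),interpolation=2))
E
```

```text
[0.46263937 0.28962549 0.23120097] 0.060056131029494905 [-0.21318615 -0.11136696  0.0894946 ]
jaw 18.58712707772602
```

View pics/c.png

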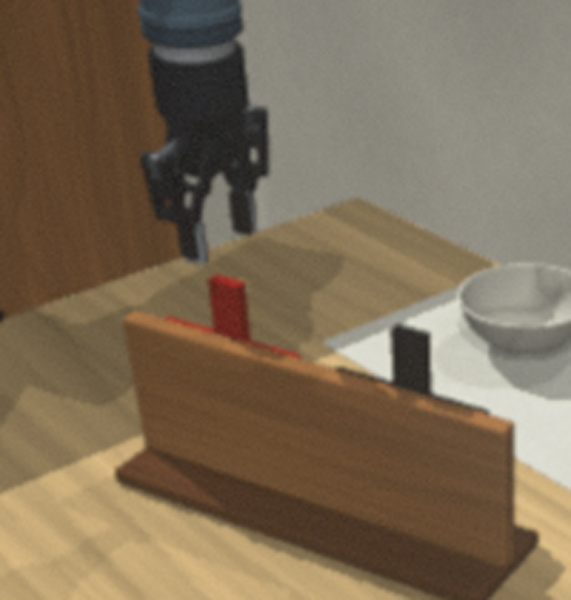

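The fingertips at (195,255) and (243,228) straddle the tab at (230,285) along board x. Descending and closing.

{"fn": "drive_tool", "kwargs": {
  "commands": [
    [0,0,-0.5,0,60],
    [0,0,-0.5,0,60],
    [0,0,-0.5,0,60],
    [0,0,-0.5,0,60],
    [0,0,0,0,40],
    [0,0,0,0,25],
    [0,0,0,0,15],
    [0,0,0,0,0],
    [0,0,0,0,0],
    [0,0,0,0,0],
    [0,0,0,0,0],
    [0,0,0,0,0]
  ]
}}

```text
time: 3.75
tcp_pos: [0.4635, 0.2896, 0.1721]
eef_rot: [0.0, 0.584, 0.812, 0.001]
force: [0.1, 0.1, 6.4]
grip_width: 0.0109
```

```bash
python3 - <<'E'
from h import *
f=optics.grab_frame("side");g=optics.grab_frame("top")
cv2.imwrite("pics/d.png",np.hstack([cv2.resize(f["image"][50:240,100:300],(400,380)),cv2.resize(g["image"][140:330,20:220],(400,380))]))
E
```

```text
(no output)
```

View pics/d.png

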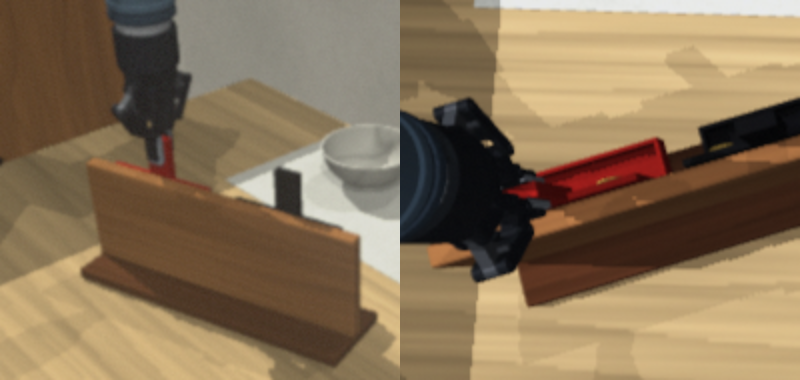

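The tab is gripped at 10.9 mm. Sliding straight up 42 mm.

{"fn": "drive_tool", "kwargs": {
  "commands": [
    [0,0,0.2,0,0],
    [0,0,0.3,0,0],
    [0,0,0.3,0,0],
    [0,0,0.3,0,0],
    [0,0,0.3,0,0],
    [0,0,0,0,0],
    [0,0,0,0,0],
    [0,0,0,0,0]
  ]
}}

```text
time: 4.85
tcp_pos: [0.4627, 0.2894, 0.2128]
eef_rot: [-0.0, 0.584, 0.812, -0.0]
force: [-0.5, 0.2, -2.7]
grip_width: 0.0115
```

```bash
python3 - <<'E'
from h import *
f=optics.grab_frame("top");P=cloud(f);s=optics.grab_frame("side")
m=nets.regions_of("top","red_tray")[0]["mask"]&(f["depth"]>0);X=P[m]
v=np.array([-.3155,.949]);x=np.array([.949,.3155]);c=np.array([.4816,.195])-x*.007
L=np.c_[(X[:,:2]-c)@np.c_[x,v],X[:,2]];front=L[L[:,0]>.054]
print("all pct",np.percentile(L,[1,50,99],axis=0).round(3).tolist());print("front wall",len(front),np.percentile(front,[5,50,95],axis=0).round(3).tolist())
cv2.imwrite("pics/e.png",np.hstack([cv2.resize(s["image"][50:240,100:300],(400,380)),cv2.resize(f["image"][140:330,20:220],(400,380))]))
E
```

```text
all pct [[0.012, 0.02, 0.083], [0.037, 0.072, 0.103], [0.061, 0.136, 0.247]]
front wall 408 [[0.055, 0.023, 0.084], [0.059, 0.077, 0.091], [0.061, 0.135, 0.104]]
```

View pics/e.png

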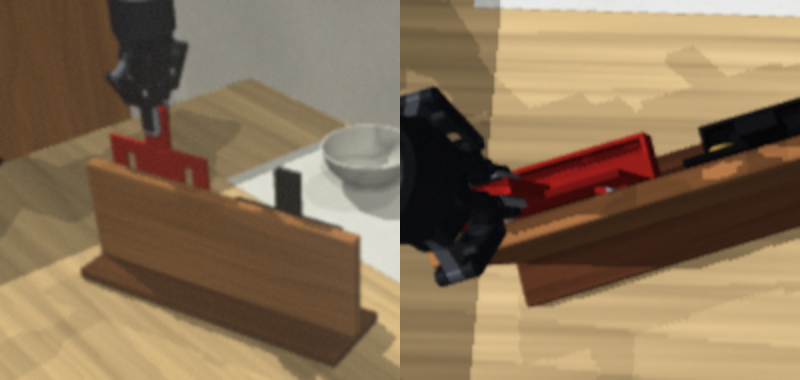

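The tray is up by about 41 mm (underside at 0.083, tab level, weight 2.7 N), and its slots show at (132,160) and (188,178) above the board. Drawing it forward along board x.

{"fn": "drive_tool", "kwargs": {
  "commands": [
    [0.19,0.064,0,0,0],
    [0.19,0.064,0,0,0],
    [0.237,0.08,0,0,0],
    [0.237,0.08,0,0,0],
    [0.237,0.08,0,0,0],
    [0.284,0.096,0,0,0],
    [0.284,0.096,0,0,0],
    [0.379,0.128,0,0,0],
    [0.379,0.128,0,0,0],
    [0.379,0.128,0,0,0],
    [0,0,0,0,0],
    [0,0,0,0,0]
  ]
}}

```text
time: 6.5
tcp_pos: [0.5466, 0.3177, 0.2131]
eef_rot: [-0.0, 0.584, 0.812, -0.0]
force: [-0.3, -0.6, -3.3]
grip_width: 0.0112
```

```bash
python3 - <<'E'
from h import *
f=optics.grab_frame("top");s=optics.grab_frame("side")
cv2.imwrite("pics/f.png",np.hstack([cv2.resize(s["image"][50:240,100:300],(400,380)),cv2.resize(f["image"][120:310,20:220],(400,380))]))
E
```

```text
(no output)
```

View pics/f.png

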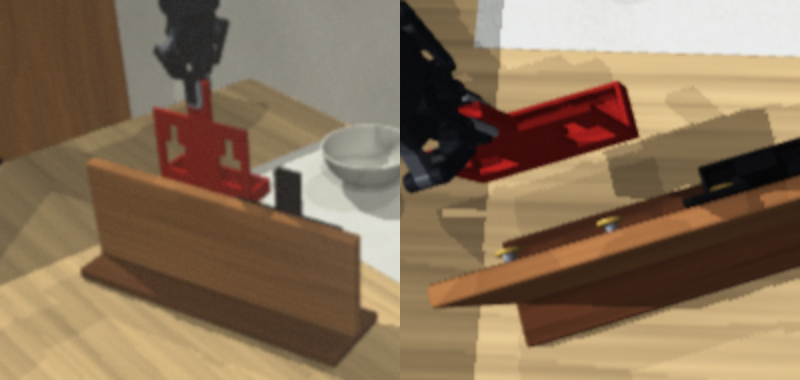

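The tray is clear of the studs, which show bare at (505,252) and (608,222). Lifting it above the black tray's height, then across to the pad.

{"fn": "drive_tool", "kwargs": {
  "commands": [
    [0,0,0.5,0,0],
    [0,0,0.9,0,0],
    [0,0,0.9,0,0],
    [0,0,0.9,0,0],
    [0,0,0.9,0,0],
    [0,-0.3,0.7,0,0],
    [0,-0.6,0.2,0,0],
    [-0.1,-0.9,0,0,0],
    [-0.1,-1,0,0,0],
    [-0.1,-1,0,0,0],
    [-0.1,-1,0,0,0],
    [-0.1,-1,0,0,0],
    [-0.1,-1,0,0,0],
    [-0.1,-1,0,0,0],
    [-0.1,-1,0,0,0],
    [-0.1,-1,0,0,0],
    [-0.1,-1,0,0,0],
    [-0.1,-1,0,0,0],
    [-0.1,-1,0,0,0],
    [-0.1,-1,0,0,0]
  ]
}}

```text
time: 9.1
tcp_pos: [0.5068, -0.0976, 0.3631]
eef_rot: [-0.0, 0.584, 0.812, -0.0]
force: [0.6, -0.2, -2.9]
grip_width: 0.011
```

{"fn": "drive_tool", "kwargs": {
  "commands": [
    [-0.1,-1,0,0,0],
    [-0.1,-1,0,0,0],
    [-0.1,-1,0,0,0],
    [-0.1,-1,0,0,0],
    [-0.1,-1,0,0,0],
    [-0.1,-0.8,0,0,0],
    [-0.1,-0.6,0,0,0],
    [-0.1,-0.4,0,0,0],
    [0,0,0,0,0],
    [0,0,0,0,0]
  ]
}}

```text
time: 10.35
tcp_pos: [0.484, -0.2995, 0.3634]
eef_rot: [-0.0, 0.584, 0.812, 0.0]
force: [-0.1, -0.8, -3.0]
grip_width: 0.0114
```

{"fn": "drive_tool", "kwargs": {
  "commands": [
    [-0.09,-0.4,-0.7,0,0],
    [-0.09,-0.35,-0.9,0,0],
    [0,0,-0.9,0,0],
    [0,0,-0.9,0,0],
    [0,0,-0.9,0,0],
    [0,0,-0.9,0,0],
    [0,0,-0.7,0,0],
    [0,0,-0.4,0,0],
    [0,0,-0.2,0,0],
    [0,0,0,0,0],
    [0,0,0,0,0]
  ]
}}

```text
time: 11.72
tcp_pos: [0.479, -0.3231, 0.1692]
eef_rot: [0.001, 0.584, 0.812, -0.0]
force: [-1.0, -0.3, -2.6]
grip_width: 0.0111
```

```bash
python3 - <<'E'
from h import *
f=optics.grab_frame("side");P=cloud(f)
m=nets.regions_of("side","red_tray")[0]["mask"]&(f["depth"]>0);X=P[m];print(np.percentile(X,[.5,2,50,98],axis=0).round(3).tolist())
cv2.imwrite("pics/g.png",cv2.resize(f["image"][150:400,240:500],(624,600)))
E
```

```text
[[0.449, -0.396, 0.0], [0.45, -0.394, 0.004], [0.478, -0.33, 0.089], [0.561, -0.246, 0.172]]
```

View pics/g.png

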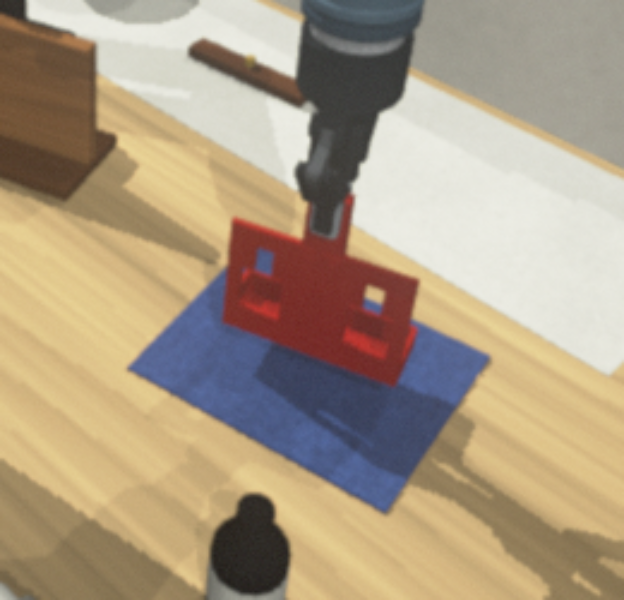

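The tray is upright over the pad, its bottom edge from (225,325) to (395,383), about 35 mm up. Lowering.

{"fn": "drive_tool", "kwargs": {
  "commands": [
    [0,0,-0.3,0,0],
    [0,0,-0.3,0,0],
    [0,0,-0.25,0,0],
    [0,0,-0.1,0,0],
    [0,0,-0.05,0,0],
    [0,0,-0.05,0,0],
    [0,0,0,0,0]
  ]
}}

```text
time: 12.7
tcp_pos: [0.4786, -0.3228, 0.1369]
eef_rot: [0.0, 0.584, 0.812, -0.0]
force: [0.4, -0.4, -3.5]
grip_width: 0.0113
```

{"fn": "drive_tool", "kwargs": {
  "commands": [
    [0,0,-0.05,0,0],
    [0,0,-0.03,0,0],
    [0,0,0,0,0]
  ]
}}

```text
time: 13.08
tcp_pos: [0.4786, -0.323, 0.1356]
eef_rot: [0.001, 0.584, 0.812, -0.0]
force: [-3.5, 0.8, 5.7]
grip_width: 0.0113
```

Contact (force went from -3 to +5.7 N). Releasing and rising.

{"fn": "drive_tool", "kwargs": {
  "commands": [
    [0,0,0,0,16],
    [0,0,0,0,24],
    [0,0,0,0,40],
    [0,0,0,0,40],
    [0,0,0.3,0,40],
    [0,0,0.6,0,40],
    [0,0,0.9,0,40],
    [0,0,0.9,0,40],
    [0,0,0.9,0,40],
    [0,0,0.6,0,40],
    [0,0,0,0,40],
    [0,0,0,0,40]
  ]
}}

```text
time: 14.58
tcp_pos: [0.4782, -0.3224, 0.2598]
eef_rot: [-0.0, 0.584, 0.812, 0.0]
force: [-0.1, 0.2, -0.7]
grip_width: 0.0399
```

```bash
python3 - <<'E'
from h import *
ims=[]
for c in ("side","top"):
    f=optics.grab_frame(c);P=cloud(f);ims.append(f["image"])
    for n in ("red_tray","black_tray"):
        for q in nets.regions_of(c,n)[:1]:
            X=P[q["mask"]&(f["depth"]>0)];print(c,n,np.percentile(X,[2,50,98],axis=0).round(3).tolist())
            T=X[X[:,2]>(.157 if n[0]=="r" else .196)]
            if len(T)>5:print(" tab top",cv2.minAreaRect(T[:,:2].astype(np.float32)*1000))
print(r.get_obs()["force"])
cv2.imwrite("pics/z.png",cv2.resize(np.hstack(ims),(800,300)))
E
```

```text
side red_tray [[0.449, -0.394, 0.005], [0.476, -0.329, 0.066], [0.531, -0.252, 0.167]]
 tab top ((476.98504638671875, -323.93798828125), (16.28983497619629, 32.06268310546875), 14.20541763305664)
side black_tray [[0.512, 0.091, 0.155], [0.518, 0.105, 0.182], [0.529, 0.122, 0.206]]
 tab top ((522.1751708984375, 106.81471252441406), (16.443580627441406, 31.053760528564453), 7.660277366638184)
top red_tray [[0.453, -0.388, 0.005], [0.492, -0.312, 0.01], [0.534, -0.244, 0.169]]
 tab top ((477.7934265136719, -322.7771301269531), (12.125249862670898, 33.24419021606445), 18.807083129882812)
top black_tray [[0.499, 0.044, 0.041], [0.536, 0.105, 0.063], [0.58, 0.188, 0.206]]
 tab top ((523.2096557617188, 109.41998291015625), (12.70532512664795, 32.29695510864258), 18.6782283782959)
[ 0.54027323  0.20973702 -0.57246344]
```

View pics/z.png

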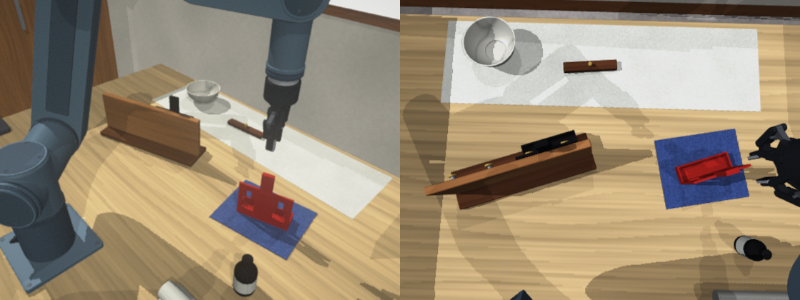

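The red tray stands upright on the pad (side view about (266,205)). The gripper is clear above it, and the black tray has not moved.

```bash
python3 -c "
from workcell import r
print(r.hand_in())"
```

```text
the job is handed in; nothing more can be done
None
```

I slid the red tray up about 41 mm on its studs and drew it forward about 90 mm. I then carried it over the black tray's height, stood it on the blue felt pad and let go. I handed the job in at about 15 s of the 43 s allowed; no verdict is reported.

**Red tray:** the last pictures show it upright. From its tab I put its origin at about (0.496, -0.317), within 2 mm of the measured pad centre (0.497, -0.316). The tab top reads about 0.168 m, which fits the underside resting on the pad.

**Black tray:** its tab is within 1 mm of where the top camera saw it at the start.

**Robot:** the gripper is open about 90 mm above the tray tab, with a residual force under 1 N.

No check failed. The side camera put the tab centres 1–3 mm from the top camera's values, because it sees only part of each tab.

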